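Line reagent bottles up by size on the pad rail

TASK

Line the four brown reagent bottles up by size on the row of coloured pads, one bottle standing in the middle of each pad: the largest on the red pad at one end, then each next smaller one along the row, to the smallest on the white pad at the other end. Do not tip any bottle over, and leave the stapler and the roll of tape where they are.

Things in the scene. Friction and masses are not known exactly. Their poses are not given: they have to be found in the camera images.
- bottle_a: the largest and tallest of four round brown-glass reagent bottles with white paper label and black screw cap: body 62 mm across, 136 mm tall in all, cap 34 mm across and 24 mm tall at the very top (the shoulder narrows below it); loose, stands upright on the worktop; origin at the centre of its underside, z up along its axis
- bottle_b: the second largest of four round brown-glass reagent bottles with white paper label and black screw cap: body 52 mm across, 112 mm tall in all, cap 30 mm across and 24 mm tall at the very top (the shoulder narrows below it); loose, stands upright on the worktop; origin at the centre of its underside, z up along its axis
- bottle_c: the third largest of four round brown-glass reagent bottles with white paper label and black screw cap: body 42 mm across, 88 mm tall in all, cap 26 mm across and 24 mm tall at the very top (the shoulder narrows below it); loose, stands upright on the worktop; origin at the centre of its underside, z up along its axis
- bottle_d: the smallest and shortest of four round brown-glass reagent bottles with white paper label and black screw cap: body 34 mm across, 66 mm tall in all, cap 22 mm across and 24 mm tall at the very top (the shoulder narrows below it); loose, stands upright on the worktop; origin at the centre of its underside, z up along its axis
- pad_red: red round flat pad, 76 mm across, 4 mm thick, no rim; four pads in a straight row, 90 mm apart, on a fixed aluminium plate 8 mm thick (its far lip, 48 mm behind the pad centres, tops out 18 mm above the worktop); origin: centre of the pad's underside, 8 mm above the worktop, so bottles stand 4 mm above the origin; at one end of the row, left or right
- pad_white: white round flat pad, 76 mm across, 4 mm thick, no rim; four pads in a straight row, 90 mm apart, on a fixed aluminium plate 8 mm thick (its far lip, 48 mm behind the pad centres, tops out 18 mm above the worktop); origin: centre of the pad's underside, 8 mm above the worktop, so bottles stand 4 mm above the origin; at the other end of the row from the red pad
- pad_blue: blue round flat pad, 76 mm across, 4 mm thick, no rim; four pads in a straight row, 90 mm apart, on a fixed aluminium plate 8 mm thick (its far lip, 48 mm behind the pad centres, tops out 18 mm above the worktop); origin: centre of the pad's underside, 8 mm above the worktop, so bottles stand 4 mm above the origin; a middle pad, next to red or to white
- pad_yellow: yellow round flat pad, 76 mm across, 4 mm thick, no rim; four pads in a straight row, 90 mm apart, on a fixed aluminium plate 8 mm thick (its far lip, 48 mm behind the pad centres, tops out 18 mm above the worktop); origin: centre of the pad's underside, 8 mm above the worktop, so bottles stand 4 mm above the origin; a middle pad, next to red or to white
- stapler: bystander: black stapler, 130 x 34 x 40 mm, loose on the worktop left of the work; origin at the centre of its underside, x along its length
- tape_roll: bystander: roll of white tape lying flat, 74 mm across, 46 mm high, loose on the worktop right of the work; origin at the centre of its underside
Not all that is in view belongs to the job. Leave any green or purple look-alike of the bottle_b alone.

How it is judged:
By the outcome, as a careful person would: the job done as asked, in the order asked, and still so for the second after the job is handed in, with the robot touching nothing.
It also fails if it takes over 104 s, if anything falls off the work surface, if the arm or the gripper's body presses on something with over 40 N, if the wrist force passes 120 N, or if a joint passes its speed limit or range.

ROBOT

A 7-joint arm with a two-finger parallel gripper is mounted at the origin on a cart in front of the work surface, level with it; the furniture and walls round the work are solid. World frame = base frame: x ahead of the robot, y to its left, z up, the work surface at z = 0. Lengths are in mm, angles in rad, forces in N, time in s.
With the tool pointing down it reaches from about 400 to 900 mm from the base axis. Payload 5.6 kg.
Tool frame: the origin (TCP) lies midway between the tips of the shut fingers; the grasp point (between the pads) lies 19 mm behind it; x points along the fingers, y is the direction in which the jaws open and shut, and the axes are right-handed (so a half turn about x gives the same grasp; the last joint's range is limited). The gripper opens to 92 mm and grips with 3 to 60 N. Pads are 20 mm wide; open, the fingers measure 128 mm over their backs; the gripper's body (75 mm by 189 mm) begins 69 mm behind the grasp point.
Start: joints at [1.137, 0.468, -0.012, 1.603, 0.006, 1.071, -0.056], TCP at [247.563, -601.018, 183.092] pointing down, gripper open.
Joint ranges: [-2.53, 2.53], [-0.31, 2.02], [-1.57, 1.55], [0.28, 2.44], [-1.29, 4.43], [0.15, 1.84], [-2.92, 2.92]. Speed limits (rad/s): [2.57, 2.57, 3.14, 3.14, 3.14, 3.14, 3.14].

INTERFACE

Orientations are given as a rotation vector (axis times angle).
In Python, from cell import robot, grip, kin, viewer gives the robot as it stands. Calls block until the motion is done:
- robot.movep(position, orientation): joint-space move of the TCP to a pose.
- robot.servo_line(position, feed=150, rotation=None): straight line of the TCP; rotation=None keeps the orientation; feed is the mean speed in mm/s.
- robot.goto_joints(angles): joint-space move.
- grip(opening, newtons=None): opening from 0.0 (shut) to 1.0 (fully open); newtons is the grip in N (None keeps the last); returns when the fingers have stopped.
- robot.hold(seconds).
- kin.ik(position, orientation): joint angles nearest the present ones, or None.
- robot.observe(): the state.
- viewer.read_camera(name): name is "scene" or "top" or "wrist"; returns the picture (400x640x3 uint8, red, green, blue); there is no depth.
- viewer.camera_info(name): a dict with "camera_matrix" (3x3 intrinsics, pixels), "R" (3x3) and "t" (3): a world point X has camera coordinates R X + t. Camera axes: x right, y down, z forward; pixel columns grow to the right and rows downward; lengths in mm; the calibration is good to about 2 mm. A picture is of the moment at which its call begins: read the wrist's pose just before it. camera_info takes no time and is no camera call; for the wrist camera it gives the pose at the moment of the call.
A pose or a line that the arm cannot do raises robot.IKError and nothing moves.
- robot.job_done(): hands the job in, once; it reports no verdict.
Trained networks look in the newest picture that a camera, given by its name, has taken for a name from the list of things; names that differ only in an ending like _2 or _b are one class to them, and where a whole thing is asked for, a point or a joint stands for the part that bears it (a point fixed in the world has none). Each returns a list of dicts, best first, with "confidence" (0 to 1); they miss things now and then, are a little off and sometimes report something else, mostly with a low value. They report only what shows in the picture. A call takes as long as a camera call. They do not tell look-alikes from the thing itself.
- viewer.silhouettes(name, camera): "mask" (400x640 bool, what is visible of it).
- viewer.pinpoint(name, camera): "at" ([x, y, z] in mm, in the coordinates of the camera as it stood for that picture, good to about 4 mm: a listed point, or the origin of a listed thing).
The state is a dict: "t": time; "joints": joint angles; "joint_velocities": joint speeds; "joint_torque": joint torques, N m; "tcp_pos": TCP position; "tcp_rot": TCP orientation; "contact_force": force on the tool from outside, world axes, zero at the start; "wrist_torque": the same for the moment, N m; "grip_width": opening from 0.0 (shut) to 1.0 (fully open).
Only numpy, scipy, OpenCV 4.12 (cv2) and the standard library are available. Lean on these libraries where they do the work, as an engineer would, in place of code of your own. Each camera call takes 0.05 s, during which the arm holds its last target. There are 200 camera calls.

## Working session

There is one attempt and no reset: what is moved stays moved. The work goes in short steps, each a Python script; the robot and the scene stay as the last script left them, time stands still between calls to the robot, and variables do not carry over. Pictures are saved under pics/ and viewed, about 12 in all and at most 16, crops included, and the job is handed in when it is done.

```bash
mkdir -p pics; ls
cat > h.py <<'E'
import numpy as np, cv2
from cell import robot, grip, kin, viewer
def snap(cam,fn):
    im=viewer.read_camera(cam); cv2.imwrite('pics/'+fn,im[:,:,::-1]); return im
def world(at,ci): return ci['R'].T@(np.array(at)-ci['t'])
def ray(px,ci,z):
    K,R,t=[np.array(ci[k],float) for k in('camera_matrix','R','t')]
    d=R.T@np.linalg.solve(K,[px[0],px[1],1.]); c=-R.T@t
    return c+d*(z-c[2])/d[2]
def proj(X,ci):
    K,R,t=[np.array(ci[k],float) for k in('camera_matrix','R','t')]
    p=K@(R@np.array(X,float)+t); return p[:2]/p[2]
E
python3 - <<'E'
from h import *
np.set_printoptions(precision=1,suppress=True)
for cam in('top','scene'):
    snap(cam,cam+'0.png'); ci={k:np.array(v,float) for k,v in viewer.camera_info(cam).items() if k in('camera_matrix','R','t')}
    print(cam,'cam pos',-ci['R'].T@ci['t'])
    for n in('bottle_a','pad_red','pad_white','pad_blue','pad_yellow','stapler','tape_roll'):
        for d in viewer.pinpoint(n,cam): w=world(d['at'],ci);print(n,round(d['confidence'],2),w,proj(w,ci))
print(robot.observe())
E
```

```text
pics
top cam pos [ 387.   -90.3 1349.7]
bottle_a 0.85 [ 459.7 -546.7   -2.9] [451.4 212. ]
bottle_a 0.69 [ 519.8 -466.    -3.5] [426.5 194.6]
bottle_a 0.66 [423.5 220.5  -0.2] [220.6 228.6]
bottle_a 0.62 [442.3 -87.4  -1. ] [314.1 220.5]
bottle_a 0.62 [ 456.8 -213.4    3.2] [352.1 215.2]
bottle_a 0.54 [441.9  65.2   1.1] [267.8 221.8]
bottle_a 0.54 [ 370.8 -294.6   -0.4] [377.3 240.6]
pad_red 0.97 [ 597.1 -138.7    8.5] [328.4 173.5]
pad_white 0.73 [614.5 130.    9.4] [247.2 170. ]
pad_blue 0.57 [601.9  38.4   7.1] [275.  173.3]
pad_yellow 0.85 [600.  -50.9  10.4] [301.9 173.1]
pad_yellow 0.53 [444.1  63.9   3. ] [268.1 221.1]
stapler 0.22 [ 494.8 -352.4   -3.4] [393.  202.9]
tape_roll 0.58 [ 493.9 -352.1   -1.7] [393.1 203.1]
scene cam pos [-151.1  880.8  799.5]
bottle_a 0.89 [ 378.4 -289.    -2.3] [381.1 190.9]
bottle_a 0.85 [445.9 -86.1   3.7] [338.6 209.3]
bottle_a 0.7 [ 563.5 -535.5   -0.3] [369.2 154.4]
bottle_a 0.66 [423.4 218.9  -1.7] [291.2 261.8]
bottle_a 0.65 [ 452.5 -215.9    2.6] [355.1 192.7]
bottle_a 0.57 [442.2  61.8   2.4] [315.9 231.4]
bottle_a 0.56 [ 517.4 -462.6   -1.5] [370.6 163.6]
pad_red 0.56 [ 600.7 -138.5    9.6] [311.9 189. ]
pad_white 0.7 [611.5 130.2  10.3] [263.3 223.2]
pad_blue 0.63 [611.4  41.2   9.1] [280.1 210.8]
pad_yellow 0.66 [599.9 -42.7  10.1] [297.  200.5]
stapler 0.74 [466.2 349.5   0.9] [250.7 282. ]
tape_roll 0.65 [ 492.1 -353.3   -3.9] [363.4 176.2]
{'t': 0.8, 'joints': array([ 1.1,  0.5, -0. ,  1.6,  0. ,  1.1, -0.1]), 'joint_velocities': array([-0., -0.,  0.,  0., -0.,  0.,  0.]), 'joint_torque': array([ -0. , -52. ,  -0. , -24.4,  -0.1,   0. ,   0. ]), 'tcp_pos': array([ 247.6, -601. ,  183.1]), 'tcp_rot': array([ 2. ,  0.4, -2. ]), 'contact_force': array([-0.1,  0.3, -0.2]), 'wrist_torque': array([0., 0., 0.]), 'grip_width': 0.9993524934489745}
```

Run:
```python
import cv2
a=cv2.imread('pics/top0.png')[140:270,180:480]; b=cv2.imread('pics/scene0.png')[120:300,220:420]
cv2.imwrite('pics/top0c.png',cv2.resize(a,None,fx=2.66,fy=2.66,interpolation=cv2.INTER_CUBIC)); cv2.imwrite('pics/scene0c.png',cv2.resize(b,None,fx=3.3,fy=3.3,interpolation=cv2.INTER_CUBIC))
```

```text
(no output)
```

View pics/top0c.png

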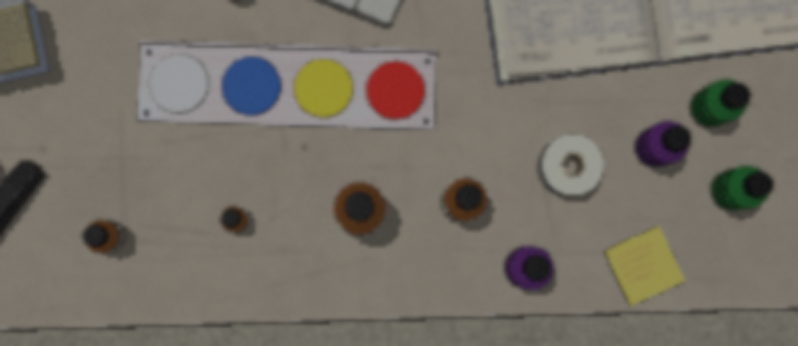

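View pics/scene0c.png

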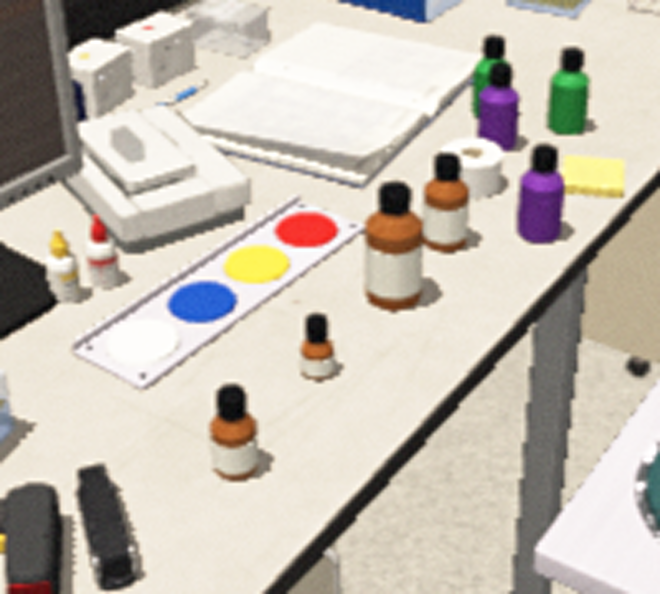

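Candidates (top crop pixels): brown a (360,208), b (466,199), c (100,236), d (233,218). Look-alikes to leave alone: purple (529,268) and (664,142), green (720,103) and (741,187). Pad order is red, yellow, blue, white, so a, b, c, d go on them in that order. I'll grip the caps from above with the jaws along world x, and take a wrist look first.

```bash
cat >> h.py <<'E'
from scipy.spatial.transform import Rotation as Ro
def rotv(sx=1):  # tool x down, jaws (y) along world +-x, z = x cross y
    x=np.array([0,0,-1.]); y=np.array([sx,0,0.]); return Ro.from_matrix(np.c_[x,y,np.cross(x,y)]).as_rotvec()
E
python3 - <<'E'
from h import *
np.set_printoptions(precision=2,suppress=True)
for s in(1,-1): print(s,kin.ik([500,-20,400],rotv(s)),kin.ik([423,220,40],rotv(s)),kin.ik([600,-139,300],rotv(s)))
o=robot.observe(); print(Ro.from_rotvec(o['tcp_rot']).as_matrix())
robot.servo_line([247,-601,350],feed=250)
for s in(-1,1):
    q=kin.ik([500,-20,400],rotv(s))
    if q is not None and abs(q[6])<2.4: robot.movep([500,-20,400],rotv(s)); print('used',s); break
snap('wrist','w0.png'); ci=viewer.camera_info('wrist')
for n in('bottle_a','pad_red','pad_white','pad_blue','pad_yellow'):
    for d in viewer.pinpoint(n,'wrist'): w=world(d['at'],ci);print(n,round(d['confidence'],2),w,proj(w,ci))
o=robot.observe();print(o['t'],o['tcp_pos'],-np.array(ci['R']).T@ci['t'],np.array(ci['R']))
E
```

```text
1 [ 0.58  0.11 -0.66  1.61  0.07  1.44 -0.09] [ 0.26  0.66 -1.02  2.08  0.77  0.84 -1.22] [ 0.55  0.37 -0.5   1.52  0.18  1.29  0.03]
-1 [ 1.1   0.34 -1.42  1.59  0.34  1.5   2.81] [ 0.42  0.92 -1.33  2.07  1.05  1.1   1.7 ] [-0.7   0.62  1.36  1.6  -0.61  1.42 -2.42]
[[ 0.    0.38 -0.92]
 [-0.   -0.92 -0.38]
 [-1.    0.    0.  ]]
used 1
bottle_a 0.94 [448.01 -90.95   0.81] [292.87 190.42]
bottle_a 0.8 [ 521.32 -458.82   -3.25] [328.62 345.96]
bottle_a 0.72 [ 454.75 -213.99    0.57] [297.47 247.82]
bottle_a 0.68 [448.62  59.97   1.86] [291.27 111.54]
bottle_a 0.63 [ 376.04 -295.89    2.26] [261.53 283.55]
bottle_a 0.61 [425.44 220.77   3.44] [275.48  14.78]
bottle_a 0.46 [ 564.71 -534.8     1.62] [347.  374.9]
pad_red 0.57 [ 596.25 -139.45    5.83] [366.94 214.39]
pad_white 0.58 [608.91 130.99   7.21] [379.74  70.08]
pad_blue 0.6 [605.39  42.16   8.92] [375.74 121.32]
pad_yellow 0.84 [606.98 -45.66   6.55] [374.34 168.14]
pad_yellow 0.59 [451.71 -92.42   5.53] [294.56 191.68]
4.1833 [500.03 -20.32 399.94] [501.57  48.32 601.37] [[ 1.   -0.    0.  ]
 [-0.   -0.97  0.25]
 [-0.   -0.25 -0.97]]
```

View pics/w0.png

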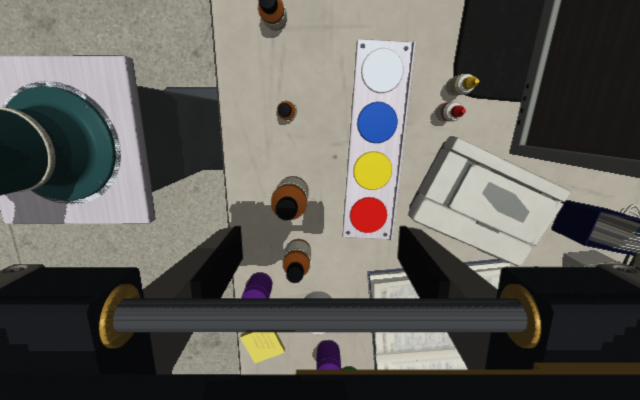

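The wrist view shows a (290,200), b (296,262), c (270,10), d (286,110) and the pads at (368,215), (373,170), (377,122) and (382,70). I'll refine pads and caps by segmenting this picture.

Run:
```python
from h import *
np.set_printoptions(precision=1,suppress=True)
T=dict(a=(446,-88,136),b=(455,-214,112),c=(424,220,88),d=(444,62,66))
P=dict(red=(598,-139),yellow=(602,-47),blue=(605,41),white=(612,130))
for cam in('wrist','top','scene'):
    im=viewer.read_camera(cam); ci=viewer.camera_info(cam); hsv=cv2.cvtColor(im,cv2.COLOR_RGB2HSV)
    for n,(x,y,h) in T.items():
        u=proj((x,y,h-12),ci); m=np.zeros(im.shape[:2],bool); r=16 if cam=='wrist' else 7
        cv2.circle(t:=np.zeros(im.shape[:2],np.uint8),tuple(int(round(v)) for v in u),r,1,-1); m=(t>0)&(im.max(2)<50)
        v,c=np.nonzero(m)
        if len(v): print(cam,n,len(v),ray((c.mean(),v.mean()),ci,h-(3 if cam=='top' else 8)))
    for n,(x,y) in P.items():
        if cam=='scene': continue
        u=proj((x,y,12),ci); cv2.circle(t:=np.zeros(im.shape[:2],np.uint8),tuple(int(round(q)) for q in u),26 if cam=='wrist' else 14,1,-1)
        H,S,V=[hsv[:,:,i].astype(int) for i in range(3)]
        k={'red':(S>150)&((H<10)|(H>170)),'yellow':(S>120)&(abs(H-27)<10),'blue':(S>120)&(abs(H-110)<15),'white':(im[:,:,0].astype(int)-im[:,:,2]<200)&(S<9)}[n]&(t>0)
        v,c=np.nonzero(k); print(cam,n,len(v),ray((c.mean(),v.mean()),ci,12)) if len(v) else print(n,'none')
```

```text
wrist a 419 [448.2 -90.3 128. ]
wrist b 278 [ 457.1 -214.5  104. ]
wrist c 227 [425.1 211.3  80. ]
wrist d 152 [441.7  61.6  58. ]
wrist red 1000 [ 597.6 -138.2   12. ]
wrist yellow 1138 [602.5 -48.6  12. ]
wrist blue 1256 [607.4  40.8  12. ]
wrist white 590 [614.1 121.6  12. ]
top a 91 [446.8 -90.4 133. ]
top b 68 [ 454.7 -215.5  109. ]
top c 52 [422.1 214.7  85. ]
top red 334 [ 596.4 -138.3   12. ]
top yellow 219 [598.5 -59.4  12. ]
blue none
white none
scene a 66 [443.2 -84.6 128. ]
scene b 48 [ 451.9 -208.8  104. ]
scene c 67 [420.1 222.6  80. ]
scene d 41 [437.6  68.1  58. ]
```

```bash
cat >> h.py <<'E'
PAD=dict(a=(597.6,-138.2),b=(602.5,-48.6),c=(607.4,40.8),d=(612.3,130.3))
TOP=dict(a=136,b=112,c=88,d=66); CAP=dict(a=34,b=30,c=26,d=22)
def pick(n,x,y):
    zg=TOP[n]-26
    robot.movep([x,y,zg+60],rotv()); grip((CAP[n]+26)/92,40)
    robot.servo_line([x,y,zg],feed=100)
    print('down',robot.observe()['contact_force']); grip(0.,40)
    o=robot.observe(); print('grip w',o['grip_width']*92,o['contact_force'],o['t'])
    robot.servo_line([x,y,zg+15],feed=80)
    robot.servo_line([x,y,zg+165],feed=250)
    o=robot.observe(); print('lift w',o['grip_width']*92,o['contact_force'],o['wrist_torque'])
def place(n,dx=0,dy=0):
    x,y=PAD[n][0]+dx,PAD[n][1]+dy; z0=TOP[n]-26+12
    robot.servo_line([x,y,z0+150],feed=250); robot.servo_line([x,y,z0+25],feed=200)
    robot.servo_line([x,y,z0+1],feed=40)
    o=robot.observe(); print('place',o['tcp_pos'],o['contact_force'])
    grip((CAP[n]+26)/92); robot.hold(.2)
    robot.servo_line([x,y,z0+40],feed=80); robot.servo_line([x,y,z0+150],feed=250); print('t',robot.observe()['t'])
E
python3 - <<'E'
from h import *
np.set_printoptions(precision=1,suppress=True)
pick('a',447.5,-90); snap('wrist','w1.png')
E
```

```text
down [ 0.2  0.5 -0.7]
grip w 0.4701603976515308 [-0.7 -0.1  0.3] 7.6333
lift w 0.7720233354156613 [ 0.   0.3 -0.3] [-0.  -0.1  0. ]
```

View pics/w1.png

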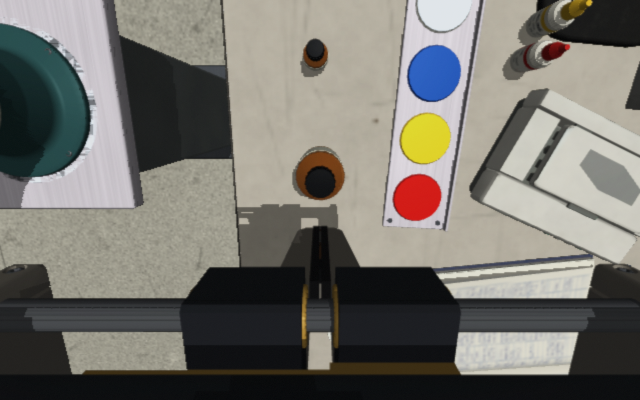

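The grasp missed: the fingers closed on nothing, and bottle a still stands, cap at about (320,182). Next I'll find where it is relative to the tool.

Run:
```python
from h import *
np.set_printoptions(precision=1,suppress=True)
ci=viewer.camera_info('wrist'); o=robot.observe(); print(o['tcp_pos'],Ro.from_rotvec(o['tcp_rot']).as_matrix(),proj(o['tcp_pos'],ci))
print(ray((320,182),ci,132),ray((320,177),ci,30), 'd',ray((315.5,47),ci,62))
print(ray((417,197),ci,12),ray((426,138),ci,12),ray((434,73),ci,12))
cam='wrist'; viewer.read_camera(cam)
for d in viewer.pinpoint('bottle_a',cam): w=world(d['at'],ci);print(d['confidence'],w,proj(w,ci))
for z in (110,): print(proj((447.5,-90,136),ci),proj((447.5,-90,0),ci))
```

```text
[446.3 -89.9 273.2] [[-0.  1. -0.]
 [ 0. -0. -1.]
 [-1. -0. -0.]] [317.8 222.8]
[447.6 -90.  132. ] [ 447.4 -103.3   30. ] d [441.8  63.7  62. ]
[ 596.6 -137.6   12. ] [602.7 -48.4  12. ] [606.1  40.7  12. ]
0.89 [444.9  61.7   3.1] [318.4  57.9]
0.7 [446.5 -91.6   1.7] [319.5 166.1]
[319.9 182.7] [320.1 164.9]
```

Run:
```python
from h import *
np.set_printoptions(precision=1,suppress=True)
x,y=447.5,-90
robot.servo_line([x,y,200],feed=200); grip(60/92,30); robot.servo_line([x,y,110],feed=100)
o=robot.observe();print(o['tcp_pos'],o['grip_width']*92,o['contact_force'],o['t']); a=snap('wrist','w2a.png'); b=snap('scene','s2.png')
cv2.imwrite('pics/w2.png',np.hstack([a[130:370,120:520],cv2.resize(b[120:280,280:440],(400,240*400//400))])[:,:,::-1])
```

```text
[448.  -90.  110.5] 60.02123865941866 [ 0.9 -0.  -0.2] 11.425
```

View pics/w2.png

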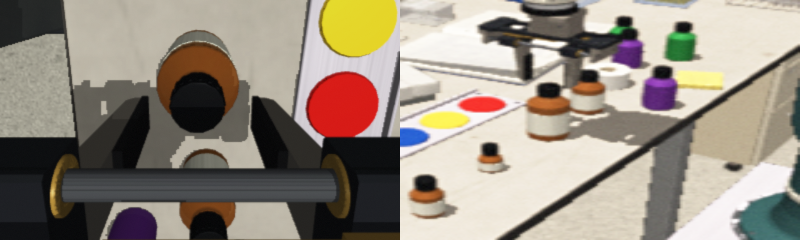

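Run:
```python
from h import *
np.set_printoptions(precision=1,suppress=True)
for cam,o,s in(('wrist',(120,130),1),('scene',(280,120),np.array([400/160,240/160]))):
    ci=viewer.camera_info(cam)
    for n,X in dict(tcp=(448,-90,110.5),f1=(418,-90,110.5),f2=(478,-90,110.5),cap=(447.5,-90,136),foot=(447.5,-90,0)).items(): print(cam,n,proj(X,ci),(proj(X,ci)-o)*s)
a=cv2.imread('pics/s2.png')[120:240,300:460]; cv2.imwrite('pics/s2c.png',cv2.resize(a,None,fx=5,fy=5,interpolation=cv2.INTER_CUBIC))
print(robot.observe()['joints'])
```

```text
wrist tcp [317.7 222.6] [197.7  92.6]
wrist f1 [273.9 222.6] [153.9  92.6]
wrist f2 [361.4 222.6] [241.4  92.6]
wrist cap [316.7 236.3] [196.7 106.3]
wrist foot [317.7 187.5] [197.7  57.5]
scene tcp [339.  183.2] [147.5  94.8]
scene f1 [346.5 185.7] [166.1  98.5]
scene f2 [331.7 180.8] [129.3  91.2]
scene cap [339.2 176.9] [148.   85.3]
scene foot [338.8 209.5] [147.  134.3]
[ 0.6  0.3 -0.6  2.1  0.2  0.8 -0.1]
```

View pics/s2c.png

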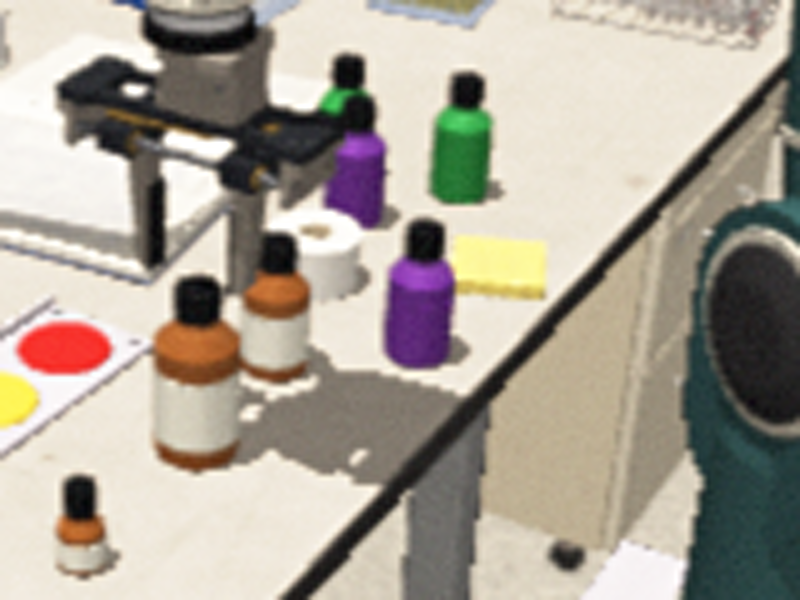

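The fingertips sit about 30 mm higher than the reported TCP says. Both the scene view and the empty closing show it, while the bottle agrees in all views. I'll step 30 mm lower, watching force, and close.

Run:
```python
from h import *
np.set_printoptions(precision=1,suppress=True)
x,y=447.5,-90
for z in (100,92,86,81):
    robot.servo_line([x,y,z],feed=60); f=robot.observe()['contact_force']; print(z,f)
    if abs(f[2])>6: break
a=snap('wrist','w3a.png'); b=snap('scene','s3.png')
grip(0.,40); o=robot.observe(); print(o['grip_width']*92,o['contact_force'],o['tcp_pos'],o['t'])
c=snap('scene','s3b.png')
cv2.imwrite('pics/w3.png',np.hstack([a[130:330,220:420]]+[cv2.resize(q[140:220,300:380],(200,200)) for q in(b,c)])[:,:,::-1])
```

```text
100 [-0.1  0.4 -0.6]
92 [-0.1 -0.6 -0.4]
86 [0.5 0.4 0.2]
81 [0.5 0.4 1.5]
33.017013495286555 [-1.3  0.4  0.9] [447.3 -90.   81. ] 13.2417
```

View pics/w3.png

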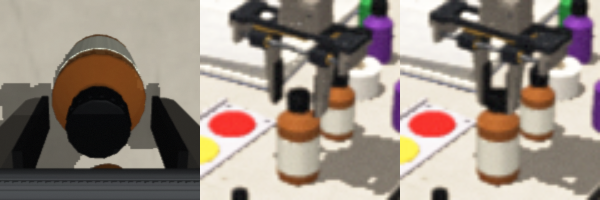

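Gripped at 33 mm, on the cap. Lift, check, and place a.

```bash
sed -i 's/zg=TOP\[n\]-26/zg=TOP[n]-26-29/; s/z0=TOP\[n\]-26+12/z0=TOP[n]-26-29+12/' h.py
python3 - <<'E'
from h import *
np.set_printoptions(precision=1,suppress=True)
x,y=447.5,-90
robot.servo_line([x,y,96],feed=80); o=robot.observe(); print(o['grip_width']*92,o['contact_force'],o['wrist_torque'])
if o['grip_width']*92>25:
    robot.servo_line([x,y,180],feed=200); c=snap('scene','s4.png')
    robot.servo_line([*PAD['a'],220],feed=250); place('a')
    ims=[snap('wrist','w5.png'),c]
    cv2.imwrite('pics/w5c.png',np.hstack([ims[0][:300,200:600],cv2.resize(c[100:260,260:420],(300,300))])[:,:,::-1])
E
```

```text
33.169368516733165 [-0.2 -0.1 -2.8] [-0.  -0.1 -0. ]
place [ 597.7 -138.1   93.9] [ 0.2  0.3 -2.6]
t 18.825
```

View pics/w5c.png

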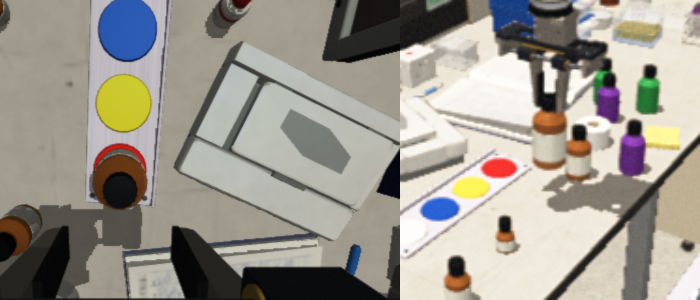

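Bottle a stands on the red pad. Check its position in numbers, then do b.

Run:
```python
from h import *
np.set_printoptions(precision=1,suppress=True)
ci=viewer.camera_info('wrist'); print('a cap',ray((321,188),ci,148),'body/yellow',ray((323.5,103),ci,12))
viewer.read_camera('wrist')
print([(round(d['confidence'],2),world(d['at'],ci)) for d in viewer.pinpoint('bottle_a','wrist')])
pick('b',456,-214.5)
```

```text
a cap [ 598.9 -134.7  148. ] body/yellow [602.3 -49.4  12. ]
[(0.87, array([ 596.4, -138.8,   11.9])), (0.73, array([ 457.3, -213.5,   -0. ])), (0.7, array([442.2,  60.2,   1.2])), (0.64, array([ 375.1, -295.9,    0.7])), (0.64, array([ 520.4, -462.9,   -1.6]))]
down [ 0.8  0.4 -0.1]
grip w 28.946808985115023 [-1.1 -0.7  3.9] 21.35
lift w 29.70410437455706 [-0.2 -0.1 -2.2] [-0.1 -0.1  0. ]
```

Run:
```python
from h import *
np.set_printoptions(precision=1,suppress=True)
place('b')
robot.movep([424,219,190],rotv())
im=snap('wrist','w6.png'); ci=viewer.camera_info('wrist')
print([(round(d['confidence'],2),world(d['at'],ci),proj(world(d['at'],ci),ci)) for d in viewer.pinpoint('bottle_c','wrist')])
u=proj((424,219,80),ci); cv2.circle(t:=np.zeros(im.shape[:2],np.uint8),tuple(int(round(q)) for q in u),30,1,-1)
v,c=np.nonzero((t>0)&(im.max(2)<50)); print(len(v),ray((c.mean(),v.mean()),ci,84),robot.observe()['tcp_pos'])
```

```text
place [602.5 -48.5  69.8] [-0.7  1.4 -2.7]
t 26.9917
[(0.8, array([427.3, 219.4,   2.9]), array([320.4, 173.5])), (0.62, array([446.3,  60.5,  -0.3]), array([334. , 284.7])), (0.45, array([464.9, 345.8,  -0.5]), array([352.2,  66.7]))]
567 [424.  219.2  84. ] [425.1 218.  189.9]
```

View pics/w6.png

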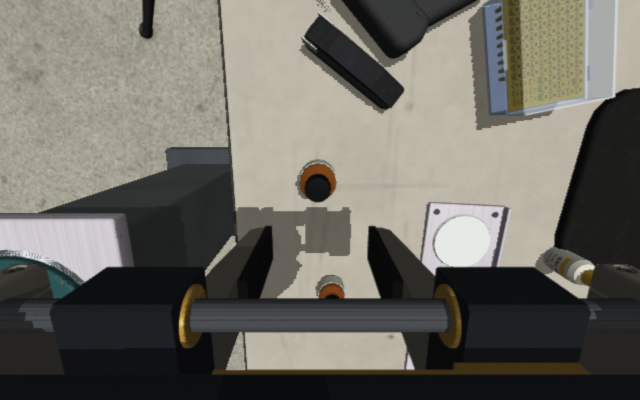

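Cap c is at (317,187), which puts it at (424,219). I'll pick and place c, then look at d.

Run:
```python
from h import *
np.set_printoptions(precision=1,suppress=True)
pick('c',424.3,219.2)
if robot.observe()['grip_width']*92>18:
    place('c')
    robot.movep([442,62,170],rotv())
    im=snap('wrist','w7.png'); ci=viewer.camera_info('wrist')
    print([(round(d['confidence'],2),world(d['at'],ci)) for d in viewer.pinpoint('bottle_d','wrist')])
    u=proj((442,62,58),ci); print(u); cv2.circle(t:=np.zeros(im.shape[:2],np.uint8),tuple(int(round(q)) for q in u),25,1,-1)
    v,c=np.nonzero((t>0)&(im.max(2)<50)); print(len(v),c.mean(),v.mean(),ray((c.mean(),v.mean()),ci,62))
```

```text
down [ 0.7 -0.5  0.2]
grip w 25.148826616795663 [-0.4 -0.8  1.5] 30.3333
lift w 25.274678137987326 [ 0.2 -0.7 -0.8] [-0.1 -0.  -0. ]
place [607.5  40.9  45.9] [-0.5  0.4 -0.8]
t 36.1167
[(0.68, array([600.6, -46.9,   9.9])), (0.68, array([442.7,  61.3,  -0.1]))]
[316.5 187.4]
407 316.54545454545456 186.43243243243242 [442.1  63.8  62. ]
```

Run:
```python
from h import *
np.set_printoptions(precision=1,suppress=True)
pick('d',442.1,63)
if robot.observe()['grip_width']*92>15:
    place('d')
    robot.movep([480,20,380],rotv())
    im=snap('wrist','w8.png'); s=snap('scene','s8.png'); ci=viewer.camera_info('wrist')
    print([(round(d['confidence'],2),world(d['at'],ci)) for d in viewer.pinpoint('bottle_d','wrist')])
    cs=viewer.camera_info('scene'); print([(round(d['confidence'],2),world(d['at'],cs)) for d in viewer.pinpoint('bottle_d','scene')])
    cv2.imwrite('pics/w8c.png',np.hstack([cv2.resize(im[20:270,260:460],(400,500)),cv2.resize(s[140:260,230:326],(400,500))])[:,:,::-1])
```

```text
down [ 0.2 -0.6  0.3]
grip w 21.098623546372263 [0.3 0.2 0.7] 38.9583
lift w 21.106746769011277 [-0.1 -0.2 -1.2] [-0.  -0.1  0. ]
place [612.3 130.4  23.9] [ 0.1 -1.  -1.1]
t 44.45
[(0.91, array([614. , 126.8,  10.7])), (0.9, array([608.2,  43. ,  16.5])), (0.74, array([ 596.7, -138. ,   14.7])), (0.7, array([602.8, -44.3,  13.4])), (0.49, array([ 521.8, -459.7,   -1.9]))]
[(0.78, array([ 599.1, -133.6,   14.6])), (0.71, array([ 373.4, -289.7,    0.8])), (0.71, array([ 517.6, -458.4,   -1. ])), (0.69, array([ 599.7, -137.9,   10.8])), (0.67, array([610.8, 129.1,  13. ])), (0.66, array([600.4, -47. ,  15.8])), (0.62, array([ 568.2, -532.5,    1.9])), (0.49, array([607.6,  40.1,  12.6]))]
```

View pics/w8c.png

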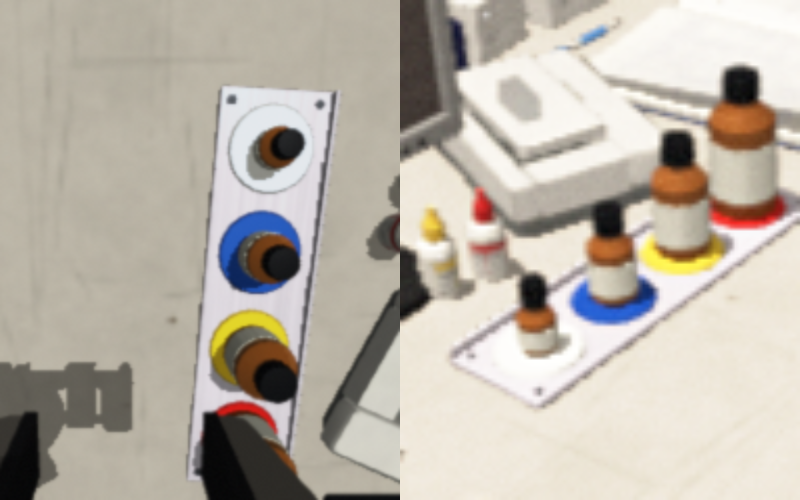

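All four stand upright and centred, and the robot is clear of them. I'm handing in.

```bash
python3 -c "
from h import *
print(robot.observe()['t'],robot.observe()['contact_force']); robot.job_done()"
```

```text
45.7 [-0.28062856 -0.29005563 -0.47308496]
the job is handed in; nothing more can be done
```

The four brown bottles are standing on their pads in size order: a on red, b on yellow, c on blue and d on white. I handed the job in at about 46 s, well under the 104 s limit.

- **Final check:** the last wrist and scene pictures show every bottle upright. Position estimates put each within about 5 mm of its pad centre, which is near the networks' own error of about 4 mm. In the last wrist picture the gripper partly hid bottle a, but the scene picture shows it standing on the red pad.
- **Failed first grasp:** the first try on bottle a closed on nothing. The fingertips sat roughly 30 mm higher than the reported TCP. I lowered all grasps by 29 mm, and each bottle was then held by its cap. The miss did not move the bottle.
- **Disagreement:** the scene network also reported a second bottle near red at y = -134. The pictures show only one bottle there, so I took it as a duplicate.
- **Other objects:** I never went near the stapler, the tape roll, or the green and purple bottles. I did not measure the stapler and tape again at the end.

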